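Take the desiccant cartridge out of its screw-capped holder and weigh it

TASK

The desiccant cartridge in the bolted-down holder is due for weighing. Unscrew the deep black cap anticlockwise until the thread lets go (more than one and a half turns, so regrasp; never wrench it off by pulling while the thread still holds), lift it clear and set it down top up, wholly on the black rubber mat; then draw the cartridge out and stand it upright, wholly on the metal pan of the white scale. Set both down rather than dropping them, do not tip the cartridge over, and leave the other things on the bench where they are.

Things in the scene. Friction and masses are not known exactly. Their poses are not given: they have to be found in the camera images.
- holder: Cartridge holder bolted to the bench, it cannot move or turn: dark base plate 80 x 80 x 8 mm, on it an aluminium tube, 34 mm bore, 55 mm over its thread, rim 40 mm above the bench. At first all but the plate is hidden under the cap. Origin: centre of the underside, on the bench, z up; its yaw does not matter.
- thread (a point): Centre of the tube's mouth, on the holder's axis, 40 mm above the bench. Right-hand thread, 7 mm lead: the cap rises 7 mm per turn and lets go after 1.58 turns (9.95 rad) anticlockwise from above, 11 mm higher. About 2 mm of axial and sideways play; turns easily, cap stays put when let go part-way, turning on past the end does no harm.
- cap: Deep round black screw cap, 88 mm high, about 120 g: ribbed solid head (top 23 mm), 64 mm in diameter, the place to grip; below it a 63 mm skirt, open below, 65 mm deep inside. At first screwed fully down, its lower edge on the base plate, top 96 mm above the bench. Origin: centre of its lower edge, z up. Once free, raise it 65 mm or more to clear the cartridge inside.
- cartridge: Perforated steel can, 30 mm in diameter, 62 mm high, about 120 g. Stands upright and loose on the base plate (8 mm above the bench) inside the tube, under the cap, with 2 mm of play all round; its top is 70 mm above the bench, so 30 mm stands out of the tube once the cap is off. Origin: centre of its underside, z up along its axis.
- mat: Black ribbed rubber mat, fixed, 120 x 120 mm, its top 4 mm above the bench. Origin: centre of the underside, on the bench.
- scale: Flat white bench scale, fixed, 130 mm along its x by 110 mm along its y, 22 mm high; black display and two keys along its front (-x) edge, metal pan behind them, flush with the top. Origin: centre of the underside, on the bench.
- pan (a point): Centre of the scale's metal pan, 22 mm above the bench, 15 mm from the scale's origin along its +x; axes as the scale's. The pan is 90 mm along x by 96 mm along y.
- screwdriver: Bystander: slim red screwdriver, 132 mm long, lying loose. Origin: centre of its underside.
- spudger: Bystander: slim black plastic prying tool, 150 x 10 x 8 mm, lying loose. Origin: centre of its underside.
- charger: Bystander: white wall charger, 55 x 42 x 28 mm, loose. Origin: centre of its underside.
- marker: Bystander: black and white marker pen, 135 mm long, 17 mm thick, lying loose. Origin: centre of its underside.

How it is judged:
By the outcome, as a careful person would: the job done as asked, in the order asked, and still so for the second after the job is handed in, with the robot touching nothing.
It also fails if it takes over 72 s, if anything falls off the work surface, if the arm or the gripper's body presses on something with over 40 N, if the wrist force passes 120 N, or if a joint passes its speed limit or range.

ROBOT

A 6-joint arm with a two-finger parallel gripper is mounted at the origin on a cart in front of the work surface, level with it; the furniture and walls round the work are solid. World frame = base frame: x ahead of the robot, y to its left, z up, the work surface at z = 0. Lengths are in m, angles in degrees, forces in N, time in s.
With the tool pointing down it reaches from about 0.3 to 0.75 m from the base axis. Payload 8.5 kg.
Tool frame: the origin (TCP) lies at the very end of the fingers, on their centre line; the grasp point (between the pads) lies 19 mm behind it (env.hold_point_z is the distance from the TCP to the grasp point, in m); z points along the fingers, y is the line along which they close (so a half turn about z gives the same grasp; the last joint's range is limited). The gripper opens to 85 mm and grips with 20 to 120 N. Pads are 22 mm wide; open, the fingers measure 114 mm over their backs; the gripper's body (76 mm by 85 mm) begins 54 mm behind the grasp point. The pads swing forward as they close: fully open they stand 13 mm farther back than shut.
Start: joints at [-87.565, 21.807, 74.336, -0, 83.858, -12.336], TCP at [0.14, -0.532, 0.231] pointing down, gripper open.
Joint ranges: [-178.18, 178.18], [-50.72, 133.34], [12.68, 142.11], [-81.47, 261.47], [9.98, 163.14], [-165.26, 165.26]. Speed limits (degrees/s): [136.94, 136.94, 180, 180, 180, 180].

INTERFACE

Orientations are given as a 3x3 rotation matrix whose columns are the frame's x, y, z axes.
In Python, from rig import env, optics gives the robot as it stands.
- The arm moves only by the shell command python3 -m jog 'ROWS' [OPENING] [FORCE]. ROWS is JSON, a list of rows, each an object with "linear": the shift along the tool's x, y, z in units of 40 mm (1.0 is 40 mm), a list of three; "roll": the turn about the tool's z in units of 5 degrees (1.0 is 5 degrees). A call has 1 to 12 rows; each row shifts and turns the commanded pose from where the row before left it, along the tool's axes as they then stand; what a row does not reach is not made up. A row lasts 1/12 s, in which the tool goes at most 41.7 mm and 7.16 degrees, less where a joint would pass 70% of its speed; a pose out of reach is approached as far as the arm can. A call is refused whole if a number of a shift passes 1 or a number of a turn 1, either way. A call with a gripper value outside its range is refused whole. OPENING is the opening, from -1 (shut) to 1 (fully open), set as the call begins (- or left out, the last holds). The fingers move at their own pace and stop on an object; FORCE is the grip in N (left out, the last holds). Time passes only in rows, so rows that do not move let the fingers close. It gives the time, the measured TCP pose, the force, the opening and the grip force at its end, in the units of the state.
- env.observe(): the state, without advancing time (a new reading comes with each control period).
- optics.get_image(name): name is "scene" or "top" or "wrist"; returns the picture (384x512x3 uint8, red, green, blue); there is no depth.
- optics.calibration(name): a dict with "fov_y" (degrees; the focal length in pixels is half the picture's height over the tangent of half this angle, whatever the lens; pixels are square), "cx", "cy" (the principal point, pixels), "T" (4x4, takes a point from camera to world coordinates). Camera axes: x right, y down, z forward; pixel columns grow to the right and rows downward; lengths in m; the calibration is good to about 2 mm. The wrist camera is an equidistant fisheye: a pixel r from the principal point sees the ray r / f radians off the axis. A picture is of the moment at which its call begins: read the wrist's pose just before it. calibration takes no time and is no camera call; for the wrist camera it gives the pose at the moment of the call.
- env.close_job(): hands the job in; it is judged then, once.
The state is a dict: "time_s": time; "q": joint angles; "qvel": joint speeds; "joint_efforts": joint torques, N m; "position": TCP position; "tool_rot": TCP orientation; "ft_force": force on the tool from outside, world axes, zero at the start; "wrist_torque": the same for the moment, N m; "grip_width": finger opening in m; "gripper_force": force on a finger pad.
Only numpy, scipy, OpenCV 4.12 (cv2) and the standard library are available. Lean on these libraries where they do the work, as an engineer would, in place of code of your own. Each camera call takes 0.05 s, during which the arm holds its last target. There are 200 camera calls.

## Working session

There is one attempt and no reset: what is moved stays moved. The work goes in short steps, Python scripts to look and compute and a shell command to move; the robot and the scene stay as the last step left them, time stands still between calls to the robot, and variables do not carry over. Pictures are saved under pics/ and viewed, at most 14 in all, crops included, and the job is handed in when it is done.

```bash
ls; mkdir -p pics
python3 - <<'E'
from rig import env, optics
import cv2,numpy as np
ims={}
for n in("scene","top"):
    im=optics.get_image(n); cv2.imwrite(f"pics/{n}0.png",im[:,:,::-1])
    c=optics.calibration(n);print(n,c["fov_y"],c["cx"],c["cy"],np.round(c["T"],3).tolist())
s=env.observe();print(s["time_s"],s["position"],s["tool_rot"],s["grip_width"],env.hold_point_z)
E
```

```text
pics
scene 55.75115585142366 254.27879009622913 189.06742429590565 [[-0.876, -0.372, 0.306, 0.146], [-0.482, 0.685, -0.546, 0.507], [-0.007, -0.626, -0.78, 0.927], [0.0, 0.0, 0.0, 1.0]]
top 42.83131802017469 266.4148592572543 194.3914113187858 [[0.013, -0.998, 0.067, 0.383], [-1.0, -0.013, 0.002, -0.097], [-0.002, -0.067, -0.998, 1.652], [0.0, 0.0, 0.0, 1.0]]
0.1 [ 0.14023298 -0.53155565  0.23079986] [[ 9.66942095e-01  2.54996040e-01 -6.17022912e-05]
 [ 2.54995916e-01 -9.66941325e-01  1.24806851e-03]
 [ 2.58590032e-04 -1.22254381e-03 -9.99999219e-01]] 0.08563020723012232 0.0187
```

View pics/scene0.png

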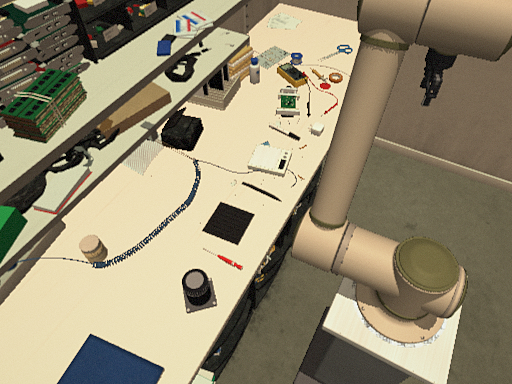

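View pics/top0.png

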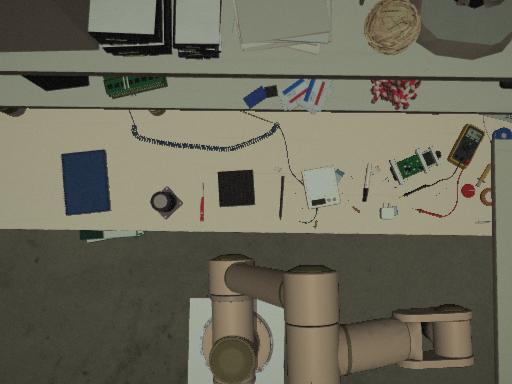

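The scene view shows the cap at about (196,283), the mat at (228,223) and the scale at (270,158). In the top view they are at (163,201), (236,188) and (322,187), and the screwdriver is at (202,205). Next I'll enlarge these areas.

```bash
cat > h.py <<'E'
import numpy as np,cv2
from rig import env,optics
def ray(n,u,v,c=None):
    c=c or optics.calibration(n);T=np.array(c["T"]);f=192/np.tan(np.radians(c["fov_y"]/2))
    x=np.array([u-c["cx"],v-c["cy"]],float)
    if n=="wrist":
        r=np.hypot(*x);th=r/f;d=np.array([*(x/max(r,1e-9)*np.sin(th)),np.cos(th)])
    else: d=np.array([*(x/f),1.]);d/=np.linalg.norm(d)
    return T[:3,3],T[:3,:3]@d
def plane(n,u,v,z,c=None):
    o,d=ray(n,u,v,c);return o+d*(z-o[2])/d[2]
def tri(*rs):
    A=sum(np.eye(3)-np.outer(d,d) for o,d in rs);b=sum((np.eye(3)-np.outer(d,d))@o for o,d in rs)
    p=np.linalg.solve(A,b);return p,[np.linalg.norm((np.eye(3)-np.outer(d,d))@(p-o)) for o,d in rs]
def st():
    s=env.observe();R=np.array(s["tool_rot"]);print("t",s["time_s"],"p",np.round(s["position"],4),"yawx",np.degrees(np.arctan2(R[1,0],R[0,0])).round(2),"tilt",np.round(R[:,2],4),"q6",np.round(s["q"],1),"w",s["grip_width"],"F",np.round(s["ft_force"],1));return s,R
E
python3 - <<'E'
from h import *
t=cv2.imread("pics/top0.png");s=cv2.imread("pics/scene0.png")
a=cv2.resize(t[140:240,140:360],None,fx=3.6,fy=3.6,interpolation=cv2.INTER_CUBIC)
b=cv2.resize(s[130:320,170:310],None,fx=1.2,fy=1.2)
b1=cv2.resize(s[250:320,165:235],(230,230),interpolation=cv2.INTER_CUBIC)
b2=cv2.resize(s[190:250,195:260],(240,222),interpolation=cv2.INTER_CUBIC)
b3=cv2.resize(s[135:185,240:300],(276,230),interpolation=cv2.INTER_CUBIC)
C=np.zeros((595,795,3),np.uint8);C[:360,:792]=a
for x,i in((0,b1),(240,b2),(490,b3)):C[362:362+i.shape[0],x:x+i.shape[1]]=i
cv2.imwrite("pics/crops.png",C)
for n,u,v,z in(("top",163,201,.096),("scene",196,279,.096),("top",236,188,.004),("scene",228,223,.004),("top",322,187,.022),("scene",270,158,.022)):print(n,plane(n,u,v,z).round(3))
E
```

```text
top [0.462 0.235 0.096]
scene [0.462 0.241 0.096]
top [0.514 0.01  0.004]
scene [0.515 0.014 0.004]
top [ 0.52  -0.279  0.022]
scene [ 0.52  -0.273  0.022]
```

View pics/crops.png

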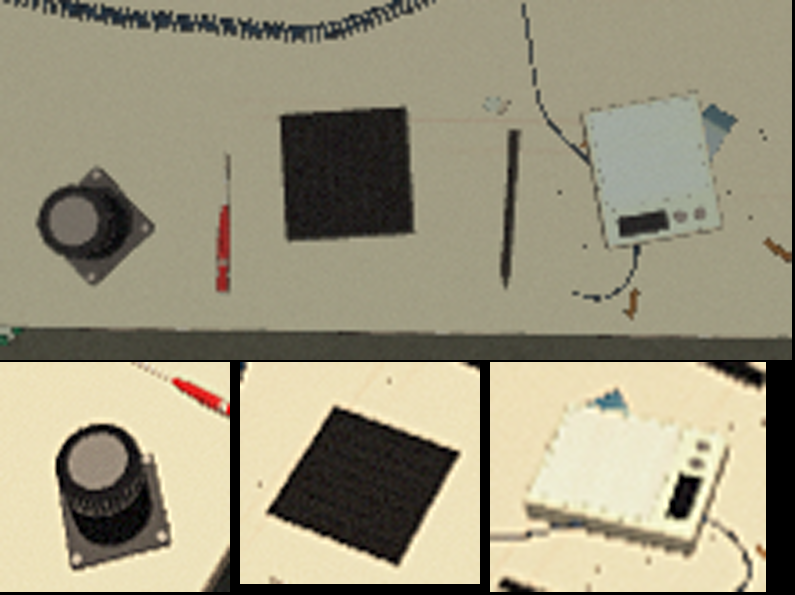

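The crops show the cap's grey top disc clear in both views, the mat nearly square to the axes, and the scale slightly turned with its display toward the robot. I'll measure these now.

Run:
```python
from h import *
I={n:cv2.imread(f"pics/{n}0.png") for n in("top","scene")}
def blob(n,x0,y0,x1,y1,lo,hi,seed):
    g=I[n][y0:y1,x0:x1].max(2);m=((g>=lo)&(g<=hi)).astype(np.uint8)
    k,l,stt,c=cv2.connectedComponentsWithStats(m,connectivity=4)
    i=l[seed[1]-y0,seed[0]-x0];mm=(l==i).astype(np.uint8)
    ct=max(cv2.findContours(mm,0,1)[0],key=cv2.contourArea)+np.array([x0,y0]);return stt[i,4],c[i]+[x0,y0],ct
P={}
for n,b,sd,lo,hi in(("top",(145,185,175,215),(160,201),85,200),("scene",(175,265,220,310),(195,280),85,210)):
    print(n,"disc px",I[n][sd[1],sd[0]]);a,c,ct=blob(n,*b,lo,hi,sd);e=cv2.fitEllipse(ct);print(a,c,e);P[n]=c
print("cap",tri(*[ray(n,*P[n]) for n in P]),[plane(n,*P[n],.096) for n in P])
for n,b,sd in(("top",(212,160,262,215),(236,188)),("scene",(195,190,262,255),(228,223))):
    a,c,ct=blob(n,*b,0,90,sd);r=cv2.minAreaRect(ct);P[n]=c;q=cv2.approxPolyDP(ct,4,True)[:,0];print("mat",a,[plane(n,*p,.004)[:2].round(3).tolist() for p in q])
print(tri(*[ray(n,*P[n]) for n in P]),[plane(n,*P[n],.004) for n in P])
tp=np.array([(582,112),(697,94),(722,228),(608,247)])/3.6+[140,140]
sp=np.array([(528,504),(570,404),(728,436),(693,545)]);sp=(sp-[490,362])*[60/276,50/230]+[240,135]
W=np.array([plane("top",*p,.022) for p in tp]);V=np.array([plane("scene",*p,.022) for p in sp]);print("scale top\n",W.round(3),"\n",V.round(3))
print(W.mean(0),V.mean(0))
st()
```

```text
top disc px [102 112 118]
141 [160. 201.] ((160.0, 201.0), (12.530077934265137, 12.530077934265137), 0.0)
scene disc px [121 138 153]
244 [194.29918033 279.80737705] ((194.30528259277344, 279.81610107421875), (15.643791198730469, 17.98710823059082), 59.454429626464844)
cap (array([0.46280491, 0.24489858, 0.09823781]), [np.float64(0.0008013698513790933), np.float64(0.0008013698513791604)]) [array([0.46223924, 0.24494627, 0.096     ]), array([0.46438262, 0.24456836, 0.096     ])]
mat 1253 [[0.576, -0.043], [0.568, 0.072], [0.453, 0.063], [0.461, -0.052]]
mat 1241 [[0.579, -0.042], [0.568, 0.071], [0.454, 0.064], [0.465, -0.051]]
(array([0.51536835, 0.01111427, 0.00180446]), [np.float64(0.0008173017995483647), np.float64(0.0008173017995484685)]) [array([0.51446938, 0.01058301, 0.004     ]), array([0.5152411, 0.0126292, 0.004    ])]
scale top
 [[ 0.572 -0.21   0.022]
 [ 0.59  -0.317  0.022]
 [ 0.466 -0.341  0.022]
 [ 0.447 -0.235  0.022]] 
 [[ 0.568 -0.205  0.022]
 [ 0.591 -0.312  0.022]
 [ 0.469 -0.338  0.022]
 [ 0.444 -0.227  0.022]]
[ 0.51891481 -0.27582677  0.022     ] [ 0.51782963 -0.27042178  0.022     ]
t 0.1 p [ 0.1402 -0.5316  0.2308] yawx 14.77 tilt [-1.0e-04  1.2e-03 -1.0e+00] q6 [-87.6  21.8  74.4  -0.   83.9 -12.3] w 0.08563020723012232 F [0.5 0.5 1. ]
```

```bash
python3 -m jog '[{"linear":[0.764,-0.58,0],"roll":0},{"linear":[0.764,-0.58,0],"roll":0},{"linear":[0.764,-0.58,0],"roll":0},{"linear":[0.764,-0.58,0],"roll":0},{"linear":[0.764,-0.58,0],"roll":0},{"linear":[0.764,-0.58,0],"roll":0},{"linear":[0.764,-0.58,0],"roll":0},{"linear":[0.764,-0.58,0],"roll":0},{"linear":[0.764,-0.58,0],"roll":0},{"linear":[0.764,-0.58,0],"roll":0},{"linear":[0.764,-0.58,0],"roll":0}]' 1
python3 -m jog '[{"linear":[0.36,-0.86,0],"roll":0},{"linear":[0.36,-0.86,0],"roll":0},{"linear":[0.36,-0.86,0],"roll":0},{"linear":[0.36,-0.86,0],"roll":0},{"linear":[0.36,-0.86,0],"roll":0},{"linear":[0.36,-0.86,0],"roll":0},{"linear":[0.36,-0.86,0],"roll":0},{"linear":[0.36,-0.86,0],"roll":0},{"linear":[0.36,-0.86,0],"roll":0},{"linear":[0.36,-0.86,0],"roll":0},{"linear":[0.18,-0.43,0],"roll":0},{"linear":[0,0,0],"roll":0}]'
python3 - <<'E'
from h import *
c=optics.calibration("wrist");s,R=st();im=optics.get_image("wrist");cv2.imwrite("pics/w1.png",im[:,:,::-1])
print({k:c[k] for k in c if k!="T"},np.round(c["T"],4).tolist())
E
```

```text
time_s: 1.02
position: [0.4009, -0.1975, 0.2312]
tool_rot: [[0.967, 0.255, -0.0], [0.255, -0.967, 0.0], [-0.0, -0.0, -1.0]]
ft_force: [0.3, -0.7, -0.2]
grip_width: 0.086
gripper_force: 0.0
time_s: 2.02
position: [0.4541, 0.1917, 0.2308]
tool_rot: [[0.966, 0.259, -0.001], [0.259, -0.966, 0.001], [-0.001, -0.001, -1.0]]
ft_force: [0.3, -0.7, 0.8]
grip_width: 0.0852
gripper_force: 0.0
t 2.0167 p [0.4541 0.1917 0.2308] yawx 15.01 tilt [-7.e-04  7.e-04 -1.e+00] q6 [ 9.1 16.1 83.1  0.  80.8 84.1] w 0.08520277249663921 F [ 0.3 -0.7  0.8]
{'fov_y': 65.70646984690485, 'cx': 253.99059502374448, 'cy': 191.31920418235876} [[0.2593, -0.9176, -0.3013, 0.531], [-0.9658, -0.2465, -0.0802, 0.2118], [-0.0007, 0.3118, -0.9501, 0.3728], [0.0, 0.0, 0.0, 1.0]]
```

View pics/w1.png

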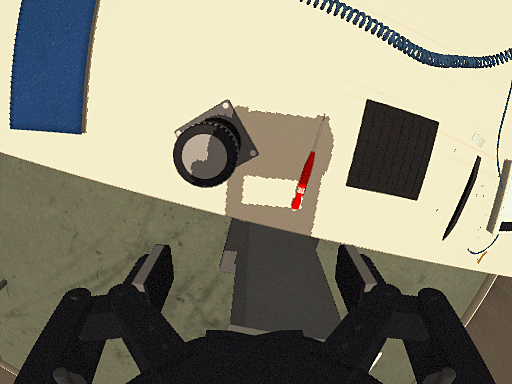

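The wrist view shows the cap's head centred at about (206,153), with a shadow across its disc. The mat and the screwdriver lie to its right.

Run:
```python
from h import *
s,R=st()
c=optics.calibration("wrist")
im=cv2.imread("pics/w1.png");g=im.max(2)
for row in (145,153,160): 
    d=np.where(g[row,160:260]<60)[0]+160;print(row,d.min(),d.max())
for col in (200,206,212):
    d=np.where(g[100:200,col]<60)[0]+100;print(col,d.min(),d.max())
m=(g[110:195,165:250]>75)&(g[110:195,165:250]<215);m=m.astype(np.uint8);k,l,q,ce=cv2.connectedComponentsWithStats(m);print([(q[i].tolist(),ce[i].round(1)) for i in range(1,k) if q[i,4]>100])
for uv in((206,153),(206.5,156)):
  print(plane("wrist",*uv,.096,c),tri(ray("wrist",*uv,c),ray("top",160,201),ray("scene",194.3,279.8)))
```

```text
t 2.0667 p [0.454  0.1899 0.2308] yawx 14.95 tilt [-1.e-03 -2.e-04 -1.e+00] q6 [ 8.9 16.  83.2 -0.  80.8 83.9] w 0.08549325847354591 F [-1.2 -0.7 -0.2]
145 175 253
153 173 257
160 174 247
200 122 186
206 118 186
212 116 186
[([9, 0, 59, 29, 365], array([38.4,  8.5])), ([70, 0, 15, 27, 218], array([79.2,  8.9])), ([16, 24, 46, 45, 1586], array([38.8, 45.8])), ([59, 49, 26, 36, 502], array([72.5, 68.7]))]
[0.46845433 0.24069604 0.096     ] (array([0.46522943, 0.24345223, 0.09161887]), [np.float64(0.00310089716475315), np.float64(0.003681088436175291), np.float64(0.0008068527008956187)])
[0.46572075 0.23957677 0.096     ] (array([0.46420194, 0.24303436, 0.09372837]), [np.float64(0.0033160015345818686), np.float64(0.0030079351215708586), np.float64(0.0013200989548909827)])
```

```bash
python3 -m jog '[{"linear":[0.3,-0.625,0.4],"roll":0},{"linear":[0.3,-0.625,0.4],"roll":0},{"linear":[0,0,0],"roll":1},{"linear":[0,0,0],"roll":1},{"linear":[0,0,0],"roll":1},{"linear":[0,0,0],"roll":1},{"linear":[0,0,0],"roll":1},{"linear":[0,0,0],"roll":1},{"linear":[0,0,0],"roll":1},{"linear":[0,0,0],"roll":1},{"linear":[0,0,0],"roll":1},{"linear":[0,0,0],"roll":1}]' 1 >/dev/null
python3 -m jog '[{"linear":[0,0,0],"roll":1},{"linear":[0,0,0],"roll":1},{"linear":[0,0,0],"roll":1},{"linear":[0,0,0],"roll":0},{"linear":[0,0,0],"roll":0}]'
python3 - <<'E'
from h import *
c=optics.calibration("wrist");s,R=st();im=optics.get_image("wrist");cv2.imwrite("pics/w2.png",im[:,:,::-1])
print(np.round(c["T"],4).tolist())
# where the expected cap top centre projects
T=np.linalg.inv(np.array(c["T"]));p=T[:3,:3]@np.array([.464,.2445,.096])+T[:3,3];f=192/np.tan(np.radians(c["fov_y"]/2));th=np.arctan2(np.hypot(*p[:2]),p[2]);print(p,np.array([c["cx"],c["cy"]])+f*th*p[:2]/np.hypot(*p[:2]))
E
```

```text
time_s: 3.48
position: [0.4648, 0.2421, 0.1993]
tool_rot: [[0.641, -0.768, -0.0], [-0.768, -0.641, -0.0], [-0.0, 0.0, -1.0]]
ft_force: [-0.0, 0.4, -0.0]
grip_width: 0.0852
gripper_force: 0.0
t 3.4833 p [0.4648 0.2421 0.1993] yawx -50.14 tilt [-3.e-04 -2.e-04 -1.e+00] q6 [ 14.6  20.7  81.6  -0.   77.7 154.7] w 0.08524113216398821 F [-0.   0.4 -0. ]
[[-0.7674, -0.6091, -0.2001, 0.5158], [-0.6411, 0.7297, 0.2377, 0.1806], [0.0013, 0.3107, -0.9505, 0.3413], [0.0, 0.0, 0.0, 1.0]]
[-0.00153179  0.00201377  0.25868636] [252.2301068  193.63364105]
```

View pics/w2.png

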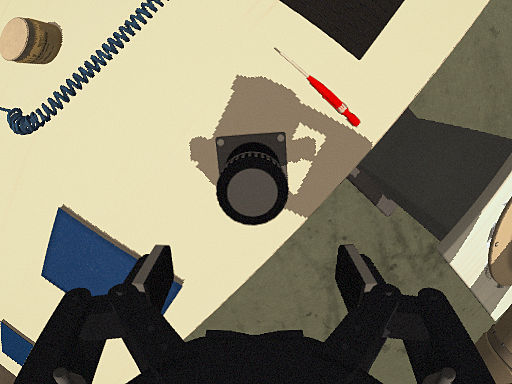

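The wrist view shows the disc centred at about (252,191.5), against a prediction of (252,193.6). So the cap is at about (0.4645, 0.2435), with free room on both sides for the fingers. Going down to grip.

```bash
python3 -m jog '[{"linear":[-0.03,-0.02,0.7],"roll":0},{"linear":[0,0,0.7],"roll":0},{"linear":[0,0,0.7],"roll":0},{"linear":[0,0,0.7],"roll":0},{"linear":[0,0,0.68],"roll":0},{"linear":[0,0,0],"roll":0},{"linear":[0,0,0],"roll":0}]' 1
python3 -m jog '[{"linear":[0,0,0],"roll":0},{"linear":[0,0,0],"roll":0},{"linear":[0,0,0],"roll":0},{"linear":[0,0,0],"roll":0},{"linear":[0,0,0],"roll":0},{"linear":[0,0,0],"roll":0}]' -1 50
```

```text
time_s: 4.12
position: [0.4644, 0.2441, 0.0599]
tool_rot: [[0.641, -0.768, -0.002], [-0.768, -0.641, -0.001], [-0.001, 0.002, -1.0]]
ft_force: [0.0, -0.3, -0.5]
grip_width: 0.0856
gripper_force: 0.0
time_s: 4.62
position: [0.4658, 0.2447, 0.0623]
tool_rot: [[0.64, -0.768, 0.004], [-0.768, -0.64, 0.001], [0.002, -0.004, -1.0]]
ft_force: [-0.1, 0.4, 6.0]
grip_width: 0.0625
gripper_force: 53.5
```

```bash
python3 -m jog '[{"linear":[0,0,-0.0025],"roll":-1},{"linear":[0,0,-0.0025],"roll":-1},{"linear":[0,0,-0.0025],"roll":-1},{"linear":[0,0,-0.0025],"roll":-1},{"linear":[0,0,-0.0025],"roll":-1},{"linear":[0,0,-0.0025],"roll":-1},{"linear":[0,0,-0.0025],"roll":-1},{"linear":[0,0,-0.0025],"roll":-1},{"linear":[0,0,-0.0025],"roll":-1},{"linear":[0,0,-0.0025],"roll":-1},{"linear":[0,0,-0.0025],"roll":-1},{"linear":[0,0,-0.0025],"roll":-1}]'
python3 - <<'E'
from h import *
s,R=st();print(s["wrist_torque"],s["gripper_force"])
E
```

```text
time_s: 5.62
position: [0.4655, 0.2449, 0.063]
tool_rot: [[0.985, 0.174, 0.003], [0.174, -0.985, 0.002], [0.004, -0.001, -1.0]]
ft_force: [-0.3, 1.9, 2.9]
grip_width: 0.0628
gripper_force: 54.0
t 5.6167 p [0.4655 0.2449 0.063 ] yawx 10.03 tilt [ 0.0034  0.0015 -1.    ] q6 [14.8 30.1 92.   0.  57.6 94.8] w 0.06280633165867357 F [-0.3  1.9  2.9]
[ 0.35640466  0.07047313 -0.05042678] 53.951125144958496
```

```bash
python3 -m jog '[{"linear":[0,0,-0.0025],"roll":-1},{"linear":[0,0,-0.0025],"roll":-1},{"linear":[0,0,-0.0025],"roll":-1},{"linear":[0,0,-0.0025],"roll":-1},{"linear":[0,0,-0.0025],"roll":-1},{"linear":[0,0,-0.0025],"roll":-1},{"linear":[0,0,-0.0025],"roll":-1},{"linear":[0,0,-0.0025],"roll":-1},{"linear":[0,0,-0.0025],"roll":-1},{"linear":[0,0,-0.0025],"roll":-1},{"linear":[0,0,-0.0025],"roll":-1},{"linear":[0,0,-0.0025],"roll":-1}]'|grep -E "pos|ft|wid"
python3 -m jog '[{"linear":[0,0,-0.0025],"roll":-1},{"linear":[0,0,-0.0025],"roll":-1},{"linear":[0,0,-0.0025],"roll":-1},{"linear":[0,0,-0.0025],"roll":-1},{"linear":[0,0,-0.0025],"roll":-1},{"linear":[0,0,-0.0025],"roll":-1},{"linear":[0,0,-0.0025],"roll":-1},{"linear":[0,0,-0.0025],"roll":-1},{"linear":[0,0,-0.0025],"roll":-1},{"linear":[0,0,-0.0025],"roll":-1},{"linear":[0,0,-0.0025],"roll":-1},{"linear":[0,0,-0.0025],"roll":-1}]'|grep -E "pos|ft|wid"
python3 -m jog '[{"linear":[0,0,-0.0025],"roll":-1},{"linear":[0,0,-0.0025],"roll":-1},{"linear":[0,0,-0.0025],"roll":-1},{"linear":[0,0,-0.0025],"roll":-1},{"linear":[0,0,-0.0025],"roll":-1},{"linear":[0,0,-0.0025],"roll":-1},{"linear":[0,0,-0.0025],"roll":-1},{"linear":[0,0,-0.0025],"roll":-1},{"linear":[0,0,-0.0025],"roll":-1},{"linear":[0,0,-0.0025],"roll":-1},{"linear":[0,0,-0.0025],"roll":-1},{"linear":[0,0,-0.0025],"roll":-1}]'|grep -E "pos|ft|wid"
python3 -m jog '[{"linear":[0,0,-0.0025],"roll":-1},{"linear":[0,0,-0.0025],"roll":-1},{"linear":[0,0,-0.0025],"roll":-1},{"linear":[0,0,-0.0025],"roll":-1},{"linear":[0,0,-0.0025],"roll":-1},{"linear":[0,0,-0.0025],"roll":-1},{"linear":[0,0,-0.0025],"roll":-1},{"linear":[0,0,-0.0025],"roll":-1},{"linear":[0,0,-0.0025],"roll":-1},{"linear":[0,0,-0.0025],"roll":-1},{"linear":[0,0,-0.0025],"roll":-1},{"linear":[0,0,-0.0025],"roll":-1}]'|grep -E "pos|ft|wid"
python3 -c "
from h import *
s,R=st();print(s['wrist_torque'])"
```

```text
position: [0.4652, 0.2448, 0.0642]
ft_force: [-0.7, 1.5, 3.5]
grip_width: 0.0627
position: [0.4649, 0.2448, 0.0654]
ft_force: [-1.6, 1.3, 4.2]
grip_width: 0.0627
position: [0.465, 0.2446, 0.0665]
ft_force: [-0.6, -0.2, 2.9]
grip_width: 0.0631
position: [0.4651, 0.2446, 0.0677]
ft_force: [-0.3, 0.5, 2.1]
grip_width: 0.0627
t 9.6167 p [0.4651 0.2446 0.0677] yawx -109.97 tilt [ 2.4e-03  9.0e-04 -1.0e+00] q6 [  14.8   29.7   91.8    0.    58.3 -145.2] w 0.06270953679020909 F [-0.3  0.5  2.1]
[ 0.09001678  0.18416934 -0.07157126]
```

```bash
python3 -m jog '[{"linear":[0,0,0],"roll":0},{"linear":[0,0,0],"roll":0},{"linear":[0,0,0],"roll":0},{"linear":[0,0,0],"roll":0}]' 1 |grep -E "pos|ft|wid"
python3 -m jog '[{"linear":[0,0,0],"roll":1},{"linear":[0,0,0],"roll":1},{"linear":[0,0,0],"roll":1},{"linear":[0,0,0],"roll":1},{"linear":[0,0,0],"roll":1},{"linear":[0,0,0],"roll":1},{"linear":[0,0,0],"roll":1},{"linear":[0,0,0],"roll":1},{"linear":[0,0,0],"roll":1},{"linear":[0,0,0],"roll":1},{"linear":[0,0,0],"roll":1},{"linear":[0,0,0],"roll":1}]'|grep -E "pos|ft|wid"
python3 -m jog '[{"linear":[0,0,0],"roll":1},{"linear":[0,0,0],"roll":1},{"linear":[0,0,0],"roll":1},{"linear":[0,0,0],"roll":1},{"linear":[0,0,0],"roll":1},{"linear":[0,0,0],"roll":1},{"linear":[0,0,0],"roll":1},{"linear":[0,0,0],"roll":1},{"linear":[0,0,0],"roll":1},{"linear":[0,0,0],"roll":1},{"linear":[0,0,0],"roll":1},{"linear":[0,0,0],"roll":1}]'|grep -E "ft"
python3 -m jog '[{"linear":[0,0,0],"roll":1},{"linear":[0,0,0],"roll":1},{"linear":[0,0,0],"roll":1},{"linear":[0,0,0],"roll":1},{"linear":[0,0,0],"roll":1},{"linear":[0,0,0],"roll":1},{"linear":[0,0,0],"roll":1},{"linear":[0,0,0],"roll":1},{"linear":[0,0,0],"roll":1},{"linear":[0,0,0],"roll":1},{"linear":[0,0,0],"roll":1},{"linear":[0,0,0],"roll":1}]'|grep -E "ft"
python3 -m jog '[{"linear":[0,0,0],"roll":1},{"linear":[0,0,0],"roll":1},{"linear":[0,0,0],"roll":1},{"linear":[0,0,0],"roll":1},{"linear":[0,0,0],"roll":1},{"linear":[0,0,0],"roll":1},{"linear":[0,0,0],"roll":1},{"linear":[0,0,0],"roll":1},{"linear":[0,0,0],"roll":1},{"linear":[0,0,0],"roll":1},{"linear":[0,0,0],"roll":1},{"linear":[0,0,0],"roll":1}]'|grep -E "ft"
python3 -m jog '[{"linear":[0,0,0],"roll":1},{"linear":[0,0,0],"roll":1},{"linear":[0,0,0],"roll":1},{"linear":[0,0,0],"roll":1},{"linear":[0,0,0],"roll":1},{"linear":[0,0,0],"roll":1},{"linear":[0,0,0],"roll":1},{"linear":[0,0,0],"roll":1},{"linear":[0,0,0],"roll":1},{"linear":[0,0,0],"roll":1},{"linear":[0,0,0],"roll":1},{"linear":[0,0,0],"roll":1}]'|grep -E "ft"
python3 -m jog '[{"linear":[0,0,0],"roll":0},{"linear":[0,0,0],"roll":0},{"linear":[0,0,0],"roll":0},{"linear":[0,0,0],"roll":0},{"linear":[0,0,0],"roll":0},{"linear":[0,0,0],"roll":0}]' -1 50
python3 -c "
from h import *
s,R=st()"
```

```text
position: [0.4647, 0.2444, 0.0665]
ft_force: [0.2, -0.6, -0.2]
grip_width: 0.0857
position: [0.4647, 0.2444, 0.0662]
ft_force: [0.8, -0.4, 0.2]
grip_width: 0.0851
ft_force: [0.1, -0.1, -1.1]
ft_force: [-0.5, 0.4, -0.4]
ft_force: [0.7, 0.6, -0.1]
ft_force: [0.0, 0.3, 0.1]
time_s: 15.45
position: [0.4649, 0.2444, 0.0664]
tool_rot: [[0.64, -0.768, 0.001], [-0.768, -0.64, 0.0], [0.0, -0.001, -1.0]]
ft_force: [0.1, -0.9, 5.4]
grip_width: 0.0626
gripper_force: 53.7
t 15.45 p [0.4649 0.2444 0.0664] yawx -50.19 tilt [ 7.e-04  1.e-04 -1.e+00] q6 [ 14.8  29.9  91.8  -0.   58.3 155. ] w 0.06260119820764545 F [ 0.1 -0.9  5.4]
```

```bash
python3 -m jog '[{"linear":[0,0,-0.0025],"roll":-1},{"linear":[0,0,-0.0025],"roll":-1},{"linear":[0,0,-0.0025],"roll":-1},{"linear":[0,0,-0.0025],"roll":-1},{"linear":[0,0,-0.0025],"roll":-1},{"linear":[0,0,-0.0025],"roll":-1},{"linear":[0,0,-0.0025],"roll":-1},{"linear":[0,0,-0.0025],"roll":-1},{"linear":[0,0,-0.0025],"roll":-1},{"linear":[0,0,-0.0025],"roll":-1},{"linear":[0,0,-0.0025],"roll":-1},{"linear":[0,0,-0.0025],"roll":-1}]'|grep -E "pos|ft|wid"
python3 -m jog '[{"linear":[0,0,-0.0025],"roll":-1},{"linear":[0,0,-0.0025],"roll":-1},{"linear":[0,0,-0.0025],"roll":-1},{"linear":[0,0,-0.0025],"roll":-1},{"linear":[0,0,-0.0025],"roll":-1},{"linear":[0,0,-0.0025],"roll":-1},{"linear":[0,0,-0.0025],"roll":-1},{"linear":[0,0,-0.0025],"roll":-1},{"linear":[0,0,-0.0025],"roll":-1},{"linear":[0,0,-0.0025],"roll":-1},{"linear":[0,0,-0.0025],"roll":-1},{"linear":[0,0,-0.0025],"roll":-1}]'|grep -E "pos|ft|wid"
python3 -m jog '[{"linear":[0,0,-0.0025],"roll":-1},{"linear":[0,0,-0.0025],"roll":-1},{"linear":[0,0,-0.0025],"roll":-1},{"linear":[0,0,-0.0025],"roll":-1},{"linear":[0,0,-0.0025],"roll":-1},{"linear":[0,0,-0.0025],"roll":-1},{"linear":[0,0,-0.0025],"roll":-1},{"linear":[0,0,-0.0025],"roll":-1},{"linear":[0,0,-0.0025],"roll":-1},{"linear":[0,0,-0.0025],"roll":-1},{"linear":[0,0,-0.0025],"roll":-1},{"linear":[0,0,-0.0025],"roll":-1}]'|grep -E "pos|ft|wid"
python3 -m jog '[{"linear":[0,0,-0.0025],"roll":-1},{"linear":[0,0,-0.0025],"roll":-1},{"linear":[0,0,-0.0025],"roll":-1},{"linear":[0,0,-0.0025],"roll":-1},{"linear":[0,0,-0.0025],"roll":-1},{"linear":[0,0,-0.0025],"roll":-1},{"linear":[0,0,-0.0025],"roll":-1},{"linear":[0,0,-0.0025],"roll":-1},{"linear":[0,0,-0.0025],"roll":-1},{"linear":[0,0,-0.0025],"roll":-1},{"linear":[0,0,-0.0025],"roll":-1},{"linear":[0,0,-0.0025],"roll":-1}]'|grep -E "pos|ft|wid"
python3 -m jog '[{"linear":[0,0,-0.0025],"roll":-1},{"linear":[0,0,-0.0025],"roll":-1},{"linear":[0,0,-0.0025],"roll":-1},{"linear":[0,0,-0.0025],"roll":-1},{"linear":[0,0,-0.0025],"roll":-1},{"linear":[0,0,-0.0025],"roll":-1},{"linear":[0,0,-0.0025],"roll":-1},{"linear":[0,0,-0.0025],"roll":-1},{"linear":[0,0,-0.0025],"roll":-1},{"linear":[0,0,-0.0025],"roll":-1},{"linear":[0,0,-0.0025],"roll":-1},{"linear":[0,0,-0.0025],"roll":-1}]'|grep -E "pos|ft|wid"
python3 -m jog '[{"linear":[0,0,0],"roll":-1},{"linear":[0,0,0],"roll":-1},{"linear":[0,0,0],"roll":0}]'
python3 -c "
from h import *
s,R=st();print(s['wrist_torque'])"
```

```text
position: [0.4645, 0.2442, 0.0674]
ft_force: [-1.2, -1.5, 4.9]
grip_width: 0.0627
position: [0.465, 0.2443, 0.0687]
ft_force: [0.2, -0.6, 3.5]
grip_width: 0.0627
position: [0.4652, 0.2445, 0.0699]
ft_force: [1.5, -0.3, 2.0]
grip_width: 0.0627
position: [0.465, 0.2449, 0.0711]
ft_force: [1.3, 1.5, 3.6]
grip_width: 0.0627
position: [0.4645, 0.2448, 0.0722]
ft_force: [-1.6, 1.3, 3.9]
grip_width: 0.0628
time_s: 20.7
position: [0.4645, 0.2446, 0.0724]
tool_rot: [[-0.173, -0.985, 0.0], [-0.985, 0.173, 0.001], [-0.001, 0.0, -1.0]]
ft_force: [-0.2, 0.7, 5.0]
grip_width: 0.0627
gripper_force: 54.2
t 20.7 p [0.4645 0.2446 0.0724] yawx -99.93 tilt [ 0.e+00  5.e-04 -1.e+00] q6 [  14.8   29.4   91.5    0.    59.1 -155.3] w 0.062718680167366 F [-0.2  0.7  5. ]
[0.11402367 0.19857495 0.07179616]
```

```bash
python3 -m jog '[{"linear":[0,0,-0.05],"roll":0},{"linear":[0,0,-0.05],"roll":0},{"linear":[0,0,0],"roll":0}]'
```

```text
time_s: 20.95
position: [0.4645, 0.2443, 0.0762]
tool_rot: [[-0.178, -0.984, -0.0], [-0.984, 0.178, -0.0], [0.0, 0.0, -1.0]]
ft_force: [-0.2, -0.0, -1.0]
grip_width: 0.0632
gripper_force: 54.8
```

```bash
python3 -m jog '[{"linear":[0,0,-0.2],"roll":0},{"linear":[0,0,-0.4],"roll":0},{"linear":[0,0,-0.6],"roll":0},{"linear":[0,0,-0.6],"roll":0},{"linear":[0,0,-0.5],"roll":0},{"linear":[0,0,0],"roll":0}]'
python3 -m jog '[{"linear":[0.4,-0.16,0],"roll":0},{"linear":[0.7,-0.29,0],"roll":0},{"linear":[0.7,-0.29,0],"roll":0},{"linear":[0.7,-0.29,0],"roll":0},{"linear":[0.7,-0.29,0],"roll":0},{"linear":[0.7,-0.29,0],"roll":0},{"linear":[0.7,-0.29,0],"roll":0},{"linear":[0.6,-0.25,0],"roll":0},{"linear":[0.31,-0.12,0],"roll":0},{"linear":[0,0,0],"roll":0},{"linear":[0,0,0],"roll":0}]'
python3 -c "
from h import *
s,R=st();im=optics.get_image('wrist');cv2.imwrite('pics/w3.png',im[:,:,::-1])"
```

```text
time_s: 21.45
position: [0.4661, 0.2448, 0.1723]
tool_rot: [[-0.178, -0.984, 0.007], [-0.984, 0.178, 0.002], [-0.003, -0.007, -1.0]]
ft_force: [0.4, 0.4, -1.5]
grip_width: 0.0626
gripper_force: 55.1
time_s: 22.37
position: [0.5067, 0.0777, 0.1683]
tool_rot: [[-0.271, -0.963, 0.003], [-0.96, 0.27, -0.076], [0.072, -0.023, -0.997]]
ft_force: [0.9, -0.3, -1.3]
grip_width: 0.0631
gripper_force: 54.9
t 22.3667 p [0.5067 0.0777 0.1683] yawx -105.75 tilt [ 0.0027 -0.0759 -0.9971] q6 [  -2.3   21.7   85.9   -4.6   72.1 -165.2] w 0.06310106467511778 F [ 0.9 -0.3 -1.3]
```

View pics/w3.png

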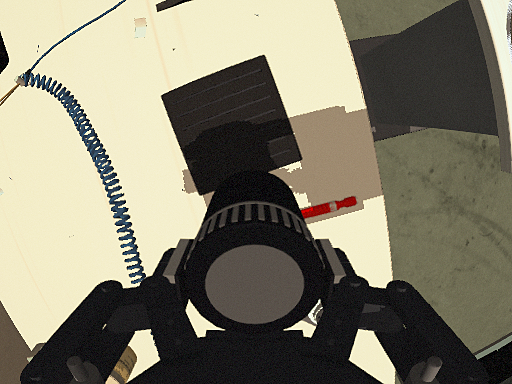

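The wrist view shows the cap held upright with the mat ahead. Joint 6 is at its range limit, so the move stopped short with a slight tilt. I'll roll back to free the wrist.

```bash
python3 -m jog '[{"linear":[0,0,0],"roll":1},{"linear":[0,0,0],"roll":1},{"linear":[0,0,0],"roll":1},{"linear":[0,0,0],"roll":1},{"linear":[0,0,0],"roll":1},{"linear":[0,0,0],"roll":1},{"linear":[0,0,0],"roll":1},{"linear":[0,0,0],"roll":1},{"linear":[0,0,0],"roll":1},{"linear":[0,0,0],"roll":1},{"linear":[0,0,0],"roll":1},{"linear":[0,0,0],"roll":1}]'>/dev/null
python3 -c "
from h import *
s,R=st();print(R.round(3),s['wrist_torque'])"
```

```text
t 23.4167 p [0.5065 0.0783 0.1684] yawx -165.91 tilt [ 0.0029 -0.0759 -0.9971] q6 [  -2.2   21.7   85.9   -4.6   72.1 -105. ] w 0.06237234512135928 F [ 0.5  0.6 -1.3]
[[-0.97  -0.244  0.003]
 [-0.243  0.967 -0.076]
 [ 0.016 -0.074 -0.997]] [-0.0018612  -0.00498913  0.02093638]
```

Joint 6's limit left a 4.4° tilt (q4 = -4.6). I'll go to the opposite q6 limit, where pushing on should turn q4 back to 0.

```bash
python3 -m jog '[{"linear":[0,0,0],"roll":1},{"linear":[0,0,0],"roll":1},{"linear":[0,0,0],"roll":1},{"linear":[0,0,0],"roll":1},{"linear":[0,0,0],"roll":1},{"linear":[0,0,0],"roll":1},{"linear":[0,0,0],"roll":1},{"linear":[0,0,0],"roll":1},{"linear":[0,0,0],"roll":1},{"linear":[0,0,0],"roll":1},{"linear":[0,0,0],"roll":1},{"linear":[0,0,0],"roll":1}]'>/dev/null
python3 -m jog '[{"linear":[0,0,0],"roll":1},{"linear":[0,0,0],"roll":1},{"linear":[0,0,0],"roll":1},{"linear":[0,0,0],"roll":1},{"linear":[0,0,0],"roll":1},{"linear":[0,0,0],"roll":1},{"linear":[0,0,0],"roll":1},{"linear":[0,0,0],"roll":1},{"linear":[0,0,0],"roll":1},{"linear":[0,0,0],"roll":1},{"linear":[0,0,0],"roll":1},{"linear":[0,0,0],"roll":1}]'>/dev/null
python3 -m jog '[{"linear":[0,0,0],"roll":1},{"linear":[0,0,0],"roll":1},{"linear":[0,0,0],"roll":1},{"linear":[0,0,0],"roll":1},{"linear":[0,0,0],"roll":1},{"linear":[0,0,0],"roll":1},{"linear":[0,0,0],"roll":1},{"linear":[0,0,0],"roll":1},{"linear":[0,0,0],"roll":1},{"linear":[0,0,0],"roll":1},{"linear":[0,0,0],"roll":1},{"linear":[0,0,0],"roll":1}]'>/dev/null
python3 -m jog '[{"linear":[0,0,0],"roll":1},{"linear":[0,0,0],"roll":1},{"linear":[0,0,0],"roll":1},{"linear":[0,0,0],"roll":1},{"linear":[0,0,0],"roll":1},{"linear":[0,0,0],"roll":1},{"linear":[0,0,0],"roll":1},{"linear":[0,0,0],"roll":1},{"linear":[0,0,0],"roll":1},{"linear":[0,0,0],"roll":1},{"linear":[0,0,0],"roll":1},{"linear":[0,0,0],"roll":1}]'>/dev/null
python3 -m jog '[{"linear":[0,0,0],"roll":1},{"linear":[0,0,0],"roll":1},{"linear":[0,0,0],"roll":1},{"linear":[0,0,0],"roll":1},{"linear":[0,0,0],"roll":1},{"linear":[0,0,0],"roll":1},{"linear":[0,0,0],"roll":0.4},{"linear":[0,0,0],"roll":0}]'>/dev/null
python3 -c "
from h import *
s,R=st()"
python3 -m jog '[{"linear":[0,0,0],"roll":0.4},{"linear":[0,0,0],"roll":0}]'>/dev/null
python3 -c "
from h import *
s,R=st()"
```

```text
t 28.0833 p [0.5066 0.0709 0.1692] yawx -77.19 tilt [ 0.0034 -0.0687 -0.9976] q6 [ -3.3  21.4  86.1  -4.1  72.1 165.2] w 0.06262157974802642 F [ 0.4  0.5 -1.3]
t 28.25 p [0.5064 0.0622 0.1699] yawx -78.63 tilt [ 0.004  -0.0597 -0.9982] q6 [ -4.6  21.2  86.4  -3.6  72.  165.2] w 0.06263220839295112 F [ 0.1 -0.3 -2.5]
```

```bash
python3 -m jog '[{"linear":[0,0,0],"roll":0.5},{"linear":[0,0,0],"roll":0.5},{"linear":[0,0,0],"roll":0.5},{"linear":[0,0,0],"roll":0.5},{"linear":[0,0,0],"roll":0.4},{"linear":[0,0,0],"roll":0},{"linear":[0,0,0],"roll":0}]'>/dev/null
python3 -c "
from h import *
s,R=st()"
```

```text
t 28.8333 p [0.4998 0.0159 0.1715] yawx -86.78 tilt [ 0.0116 -0.0064 -0.9999] q6 [-11.6  19.7  88.3  -0.2  71.2 165.2] w 0.06291007448609631 F [ 0.3 -0.  -1.7]
```

```bash
python3 -m jog '[{"linear":[0,0,0],"roll":-1},{"linear":[0,0,0],"roll":-1},{"linear":[0,0,0],"roll":-1},{"linear":[0,0,0],"roll":-1},{"linear":[0.25,-0.3,0],"roll":0},{"linear":[0,0,0.5],"roll":0},{"linear":[0,0,0.7],"roll":0},{"linear":[0,0,0.7],"roll":0},{"linear":[0,0,0.4],"roll":0},{"linear":[0,0,0.2],"roll":0},{"linear":[0,0,0],"roll":0},{"linear":[0,0,0],"roll":0}]'
python3 -c "
from h import *
s,R=st()"
```

```text
time_s: 29.83
position: [0.5164, 0.0114, 0.0723]
tool_rot: [[0.395, -0.918, 0.012], [-0.918, -0.396, -0.007], [0.011, -0.009, -1.0]]
ft_force: [0.2, -0.6, -1.3]
grip_width: 0.0628
gripper_force: 55.2
t 29.8333 p [0.5164 0.0114 0.0723] yawx -66.7 tilt [ 0.0123 -0.0066 -0.9999] q6 [-11.8  28.5  93.4  -0.3  57.4 145.1] w 0.06276406574476572 F [ 0.2 -0.6 -1.3]
```

Now down in small steps until the force shows contact.

```bash
python3 -m jog '[{"linear":[0,0,0.1],"roll":0},{"linear":[0,0,0.1],"roll":0},{"linear":[0,0,0],"roll":0}]'|grep -E "pos|ft"
python3 -m jog '[{"linear":[0,0,0.05],"roll":0},{"linear":[0,0,0.05],"roll":0},{"linear":[0,0,0],"roll":0}]'|grep -E "pos|ft"
```

```text
position: [0.516, 0.0111, 0.0637]
ft_force: [0.2, -0.5, -1.9]
position: [0.516, 0.011, 0.0595]
ft_force: [-1.2, 0.0, -1.7]
```

```bash
python3 -m jog '[{"linear":[0,0,0.04],"roll":0},{"linear":[0,0,0],"roll":0}]'|grep -E "pos|ft"
python3 -m jog '[{"linear":[0,0,0.04],"roll":0},{"linear":[0,0,0],"roll":0}]'|grep -E "pos|ft"
python3 -m jog '[{"linear":[0,0,0.02],"roll":0},{"linear":[0,0,0],"roll":0}]'|grep -E "pos|ft"
```

```text
position: [0.516, 0.011, 0.0579]
ft_force: [-0.2, -0.2, -2.4]
position: [0.5165, 0.0107, 0.0573]
ft_force: [-2.0, -0.3, 8.1]
position: [0.5166, 0.0105, 0.057]
ft_force: [-3.1, -1.1, 12.8]
```

```bash
python3 -m jog '[{"linear":[0,0,-0.01],"roll":0},{"linear":[0,0,0],"roll":0},{"linear":[0,0,0],"roll":0},{"linear":[0,0,0],"roll":0},{"linear":[0,0,0],"roll":0}]' 1|grep -E "pos|ft|wid"
python3 -m jog '[{"linear":[0,0,-0.2],"roll":0},{"linear":[0,0,-0.6],"roll":0},{"linear":[0,0,-0.8],"roll":0},{"linear":[0,0,-0.8],"roll":0},{"linear":[0,0,-0.6],"roll":0},{"linear":[0,0,-0.4],"roll":0},{"linear":[0,0,0],"roll":0}]'|grep -E "pos|ft|wid"
python3 -c "
from h import *
c=optics.calibration('wrist');s,R=st();im=optics.get_image('wrist');cv2.imwrite('pics/w4.png',im[:,:,::-1]);np.save('c4.npy',c['T'])"
```

```text
position: [0.5161, 0.011, 0.056]
ft_force: [0.2, 1.0, 0.6]
grip_width: 0.0858
position: [0.5158, 0.0117, 0.1961]
ft_force: [0.0, 0.3, 1.2]
grip_width: 0.0853
t 31.8333 p [0.5158 0.0117 0.1961] yawx -66.74 tilt [ 0.0186 -0.0079 -0.9998] q6 [-11.7  19.7  83.9  -0.2  75.3 145. ] w 0.08533782913568627 F [0.  0.3 1.2]
```

View pics/w4.png

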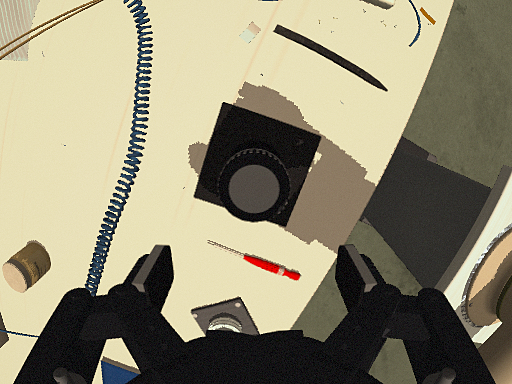

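The wrist view shows the cap standing top up on the mat at about (254,188), wholly inside it. The open holder shows at the bottom edge, about (225,320). Now over to the cartridge.

```bash
python3 -m jog '[{"linear":[0,0,0],"roll":-1},{"linear":[0,0,0],"roll":-1},{"linear":[0,0,0],"roll":-1},{"linear":[0,0,0],"roll":-1},{"linear":[0,0,0],"roll":-1},{"linear":[0,0,0],"roll":-1},{"linear":[0,0,0],"roll":-1},{"linear":[0,0,0],"roll":-1},{"linear":[0,0,0],"roll":-1},{"linear":[0,0,0],"roll":-1},{"linear":[0,0,0],"roll":-1},{"linear":[0,0,0],"roll":-1}]'|grep -E "pos|ft|wid"
python3 -m jog '[{"linear":[-0.25,-0.7,0],"roll":0},{"linear":[-0.25,-0.7,0],"roll":0},{"linear":[-0.25,-0.7,0],"roll":0},{"linear":[-0.25,-0.7,0],"roll":0},{"linear":[-0.25,-0.7,0],"roll":0},{"linear":[-0.25,-0.7,0],"roll":0},{"linear":[-0.25,-0.7,0],"roll":0},{"linear":[-0.2,-0.73,0],"roll":0},{"linear":[0,0,0],"roll":0},{"linear":[0,0,0],"roll":0}]' |grep -E "pos|ft|wid"
python3 -c "
from h import *
c=optics.calibration('wrist');s,R=st();im=optics.get_image('wrist');cv2.imwrite('pics/w5.png',im[:,:,::-1]);np.save('c5.npy',c['T'])
print(optics.calibration('wrist')['T'][:3,3]-c['T'][:3,3])"
```

```text
position: [0.5139, 0.012, 0.1907]
ft_force: [-1.1, 0.5, -0.1]
grip_width: 0.0854
position: [0.4626, 0.2456, 0.1887]
ft_force: [-0.1, -0.1, -0.8]
grip_width: 0.0853
t 33.7167 p [0.4626 0.2456 0.1887] yawx -6.6 tilt [ 0.0093 -0.0072 -0.9999] q6 [ 15.3  21.1  82.9  -0.6  75.6 112. ] w 0.08534824045915791 F [-0.1 -0.1 -0.8]
[ 0.00033685 -0.00103653  0.00022572]
```

View pics/w5.png

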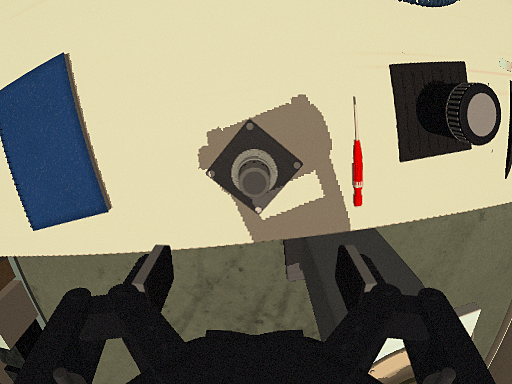

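The wrist view shows the cartridge standing in the open tube, its top disc at about (256,181). The cap is steady on the mat and the screwdriver hasn't moved.

Run:
```python
from h import *
c=optics.calibration('wrist');c=dict(c);c['T']=np.load('c5.npy')
g=cv2.imread('pics/w5.png').max(2)
print(g[178:186:2,230:285:3]);print(g[150:206:3,256])
for uv in((256,181),(254,181)):
  print(plane('wrist',*uv,.07,c))
im=optics.get_image('scene')[:,:,::-1];cv2.imwrite('pics/s2.png',cv2.resize(im[250:320,165:235],(700,560)[::-1] if 0 else (600,600),interpolation=cv2.INTER_CUBIC))
```

```text
[[ 46 145 144  82 110  78  84  79  77  78  81  81 112  82 143 139  46  47
   54]
 [ 57 153 132 101 101  81  81  81  77  78  79  83 105 102 145 133  53  51
   51]
 [ 54 109 146 103  92  81  81  83  78  81  78  74  95  93 143 105  47  50
   48]
 [ 49  41 145 103  95  81  82  78  83  77  78  80 101  94 144  39  50  48
   36]]
[131 149  89 156  66  75 119  96  81  81  77  85  83  76  80 105  98 101
  99]
[0.46753692 0.241889   0.07      ]
[0.46774915 0.24370265 0.07      ]
```

View pics/s2.png

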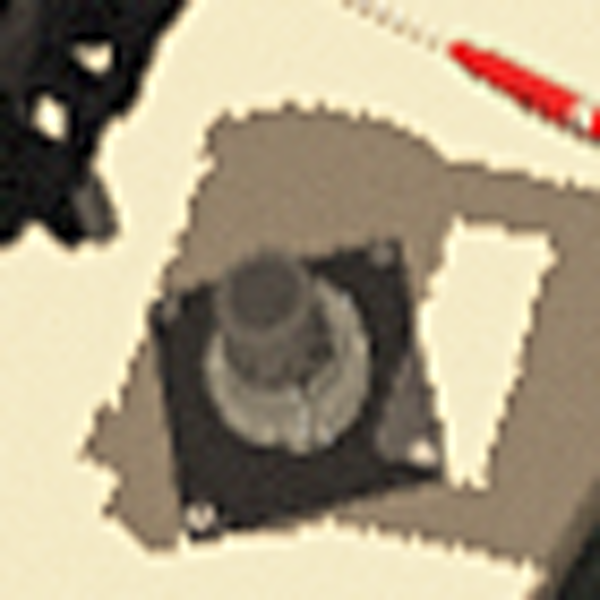

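The scene crop shows the cartridge top at crop pixel (265,295), standing upright in the tube.

Run:
```python
from h import *
c=dict(optics.calibration('wrist'));c['T']=np.load('c5.npy')
uv=(254.7,182.5);sv=(165+265/8.571-.45,250+295/8.571-.45)
print(plane('wrist',*uv,.07,c),plane('scene',*sv,.07),tri(ray('wrist',*uv,c),ray('scene',*sv)))
st()
```

```text
[0.46626024 0.24323001 0.07      ] [0.4653894  0.24414818 0.07      ] (array([0.46590432, 0.24345647, 0.06838427]), [np.float64(0.00021265071128529877), np.float64(0.00021265071128530704)])
t 33.8167 p [0.4633 0.2441 0.1892] yawx -6.75 tilt [ 0.0101 -0.0072 -0.9999] q6 [ 15.1  21.1  82.9  -0.6  75.6 112. ] w 0.08554121772111749 F [0.2 0.3 0.2]
```

```bash
python3 -m jog '[{"linear":[0.03,-0.02,0.6],"roll":0},{"linear":[0,0,0.8],"roll":0},{"linear":[0,0,0.8],"roll":0},{"linear":[0,0,0.8],"roll":0},{"linear":[0,0,0.4],"roll":0},{"linear":[0,0,0.15],"roll":0},{"linear":[0,0,0],"roll":0}]' 1
python3 -m jog '[{"linear":[0,0,0],"roll":0},{"linear":[0,0,0],"roll":0},{"linear":[0,0,0],"roll":0},{"linear":[0,0,0],"roll":0},{"linear":[0,0,0],"roll":0},{"linear":[0,0,0],"roll":0},{"linear":[0,0,0],"roll":0},{"linear":[0,0,0],"roll":0},{"linear":[0,0,0],"roll":0}]' -1 40
```

```text
time_s: 34.4
position: [0.4662, 0.2433, 0.0469]
tool_rot: [[0.993, -0.119, 0.009], [-0.119, -0.993, -0.007], [0.01, 0.006, -1.0]]
ft_force: [-0.1, -0.0, 1.0]
grip_width: 0.0855
gripper_force: 0.0
time_s: 35.15
position: [0.4668, 0.2445, 0.0489]
tool_rot: [[0.993, -0.117, 0.013], [-0.117, -0.993, -0.006], [0.014, 0.005, -1.0]]
ft_force: [-0.5, -0.7, 5.9]
grip_width: 0.0285
gripper_force: 39.2
```

```bash
python3 -m jog '[{"linear":[0,0,-0.1],"roll":0},{"linear":[0,0,-0.3],"roll":0},{"linear":[0,0,-0.5],"roll":0},{"linear":[0,0,-0.7],"roll":0},{"linear":[0,0,-0.7],"roll":0},{"linear":[0,0,-0.7],"roll":0},{"linear":[0,0,-0.4],"roll":0},{"linear":[0,0,0],"roll":0}]'
python3 -c "
from h import *
s,R=st();im=optics.get_image('wrist');cv2.imwrite('pics/w6.png',im[:,:,::-1])"
```

```text
time_s: 35.82
position: [0.466, 0.2457, 0.1877]
tool_rot: [[0.993, -0.117, 0.018], [-0.117, -0.993, -0.005], [0.019, 0.002, -1.0]]
ft_force: [0.4, -0.8, -0.7]
grip_width: 0.0286
gripper_force: 39.6
t 35.8167 p [0.466  0.2457 0.1877] yawx -6.73 tilt [ 0.0183 -0.0046 -0.9998] q6 [ 15.2  21.3  82.9  -0.5  74.9 112.1] w 0.028623530908724656 F [ 0.4 -0.8 -0.7]
```

View pics/w6.png

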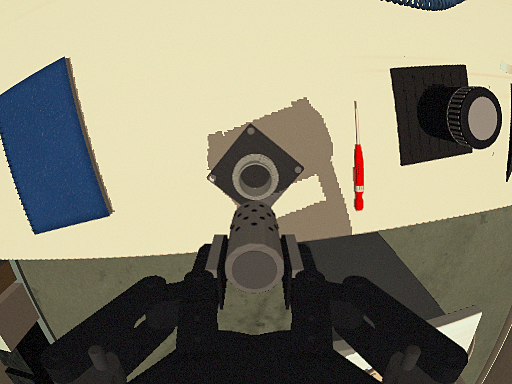

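The wrist view shows the cartridge out of the holder, held upright with its top at about (253,270). The tube is empty at (256,177). Now across to the pan.

```bash
python3 -m jog '[{"linear":[0.1,0.4,0],"roll":0},{"linear":[0.2,0.7,0],"roll":0},{"linear":[0.2,0.8,0],"roll":0},{"linear":[0.2,0.8,0],"roll":0},{"linear":[0.2,0.8,0],"roll":0},{"linear":[0.2,0.8,0],"roll":0},{"linear":[0.2,0.8,0],"roll":0},{"linear":[0.2,0.8,0],"roll":0},{"linear":[0.2,0.8,0],"roll":0},{"linear":[0.2,0.8,0],"roll":0},{"linear":[0.2,0.8,0],"roll":0},{"linear":[0.2,0.8,0],"roll":0}]'|grep -E "pos|ft|wid"
python3 -m jog '[{"linear":[0.2,0.8,0],"roll":0},{"linear":[0.2,0.8,0],"roll":0},{"linear":[0.2,0.8,0],"roll":0},{"linear":[0.2,0.7,0],"roll":0},{"linear":[0.1,0.4,0],"roll":0},{"linear":[0,0,0],"roll":0},{"linear":[0,0,0],"roll":0},{"linear":[0,0,0],"roll":0}]'|grep -E "pos|ft|wid"
python3 -c "
from h import *
c=optics.calibration('wrist');s,R=st();im=optics.get_image('wrist');cv2.imwrite('pics/w7.png',im[:,:,::-1]);np.save('c7.npy',c['T'])"
```

```text
position: [0.5128, -0.1284, 0.1853]
ft_force: [1.0, 0.4, -0.9]
grip_width: 0.0287
position: [0.5324, -0.2691, 0.187]
ft_force: [-0.2, 0.5, -1.8]
grip_width: 0.0289
t 37.5333 p [ 0.5324 -0.2691  0.187 ] yawx -6.72 tilt [ 0.0099 -0.0047 -0.9999] q6 [-38.2  28.1  71.4   0.1  79.9  58.5] w 0.028890263848777013 F [-0.2  0.5 -1.8]
```

View pics/w7.png

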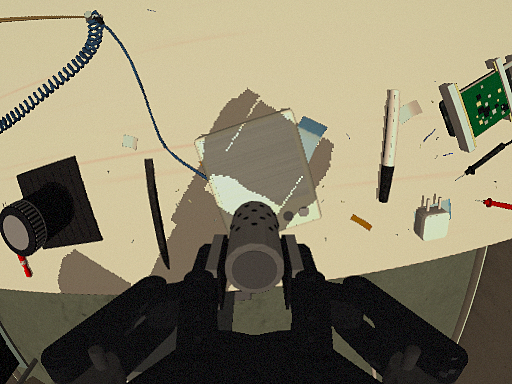

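The wrist view shows the scale below the held cartridge, with corners at about (196,142), (294,109) and (321,217). The marker and charger are well to the right.

Run:
```python
from h import *
c=dict(optics.calibration('wrist'));c['T']=np.load('c7.npy')
A,B,C=[plane('wrist',*p,.022,c) for p in((196,142),(294,109),(321,217))];ctr=(A+C)/2;x=(B-C)/np.linalg.norm(B-C)
print(A,B,C,np.linalg.norm(A-B),np.linalg.norm(B-C));print("ctr",ctr,"pan",ctr+.015*x)
D=[plane('top',*(np.array(p)/3.6+140-.4),.022) for p in((582,112),(697,94),(722,228))]
print("edge heights by wrist+top", [tri(ray('wrist',*p,c),ray('top',*(np.array(q)/3.6+140-.4)))[0].round(4) for p,q in zip(((196,142),(294,109),(321,217)),((582,112),(697,94),(722,228)))])
st()
```

```text
[ 0.5744982 -0.213798   0.022    ] [ 0.59659007 -0.31932161  0.022     ] [ 0.4737049  -0.34036137  0.022     ] 0.10781132765868578 0.12467331923247185
ctr [ 0.52410155 -0.27707969  0.022     ] pan [ 0.53888641 -0.2745483   0.022     ]
edge heights by wrist+top [array([ 0.574 , -0.2105,  0.01  ]), array([ 0.5954, -0.3213, -0.0061]), array([ 0.468 , -0.3421,  0.0093])]
t 37.5833 p [ 0.5326 -0.269   0.1875] yawx -6.69 tilt [ 0.0104 -0.0052 -0.9999] q6 [-38.2  28.1  71.4   0.1  79.9  58.5] w 0.028530593149675536 F [ 0.7  0.4 -0.6]
```

```bash
python3 -m jog '[{"linear":[0.06,0.07,0.4],"roll":0},{"linear":[0,0,0.6],"roll":0},{"linear":[0,0,0.6],"roll":0},{"linear":[0,0,0.6],"roll":0},{"linear":[0,0,0.4],"roll":0},{"linear":[0,0,0.2],"roll":0},{"linear":[0,0,0.08],"roll":0},{"linear":[0,0,0],"roll":0},{"linear":[0,0,0],"roll":0}]'|grep -E "pos|ft|wid"
python3 -m jog '[{"linear":[0,0,0.05],"roll":0},{"linear":[0,0,0.05],"roll":0},{"linear":[0,0,0],"roll":0},{"linear":[0,0,0],"roll":0}]'|grep -E "pos|ft"
```

```text
position: [0.5367, -0.274, 0.074]
ft_force: [0.5, -0.2, -1.2]
grip_width: 0.0287
position: [0.5363, -0.2741, 0.0692]
ft_force: [0.4, -0.4, -1.4]
```

```bash
python3 -m jog '[{"linear":[0,0,0.05],"roll":0},{"linear":[0,0,0.04],"roll":0},{"linear":[0,0,0],"roll":0}]'|grep -E "pos|ft"
python3 -m jog '[{"linear":[0,0,0.03],"roll":0},{"linear":[0,0,0],"roll":0}]'|grep -E "pos|ft"
python3 -m jog '[{"linear":[0,0,0.03],"roll":0},{"linear":[0,0,0],"roll":0}]'|grep -E "pos|ft"
```

```text
position: [0.5361, -0.274, 0.065]
ft_force: [-0.0, -0.2, -0.9]
position: [0.5362, -0.274, 0.0639]
ft_force: [-0.2, 0.6, -1.8]
position: [0.5364, -0.2742, 0.063]
ft_force: [-0.1, 0.6, -1.8]
```

```bash
python3 -m jog '[{"linear":[0,0,0.03],"roll":0},{"linear":[0,0,0],"roll":0}]'|grep -E "pos|ft"
python3 -m jog '[{"linear":[0,0,0.02],"roll":0},{"linear":[0,0,0],"roll":0}]'|grep -E "pos|ft"
python3 -m jog '[{"linear":[0,0,0.02],"roll":0},{"linear":[0,0,0],"roll":0}]'|grep -E "pos|ft"
```

```text
position: [0.5366, -0.2743, 0.063]
ft_force: [-2.0, 1.1, 8.5]
position: [0.5367, -0.2743, 0.0629]
ft_force: [-3.2, 2.2, 14.2]
position: [0.5368, -0.2744, 0.0629]
ft_force: [-4.6, 4.0, 20.0]
```

```bash
python3 -m jog '[{"linear":[0,0,-0.03],"roll":0},{"linear":[0,0,0],"roll":0}]'|grep -E "pos|ft"
python3 -m jog '[{"linear":[0,0,0],"roll":0},{"linear":[0,0,0],"roll":0},{"linear":[0,0,0],"roll":0},{"linear":[0,0,0],"roll":0},{"linear":[0,0,0],"roll":0},{"linear":[0,0,0],"roll":0}]' 1|grep -E "pos|ft|wid"
python3 -m jog '[{"linear":[0,0,-0.2],"roll":0},{"linear":[0,0,-0.5],"roll":0},{"linear":[0,0,-0.8],"roll":0},{"linear":[0,0,-0.8],"roll":0},{"linear":[0,0,-0.8],"roll":0},{"linear":[0,0,-0.4],"roll":0},{"linear":[0,0,0],"roll":0},{"linear":[0,0,0],"roll":0}]'|grep -E "time|pos|ft|wid"
python3 -c "
from h import *
im=optics.get_image('wrist');cv2.imwrite('pics/w8.png',im[:,:,::-1])"
```

```text
position: [0.5366, -0.2742, 0.0629]
ft_force: [-3.1, 2.2, 10.4]
position: [0.5363, -0.2741, 0.0612]
ft_force: [0.3, 0.2, -0.4]
grip_width: 0.0851
time_s: 41.08
position: [0.5347, -0.2732, 0.2022]
ft_force: [-0.4, -0.4, -0.3]
grip_width: 0.0854
```

View pics/w8.png

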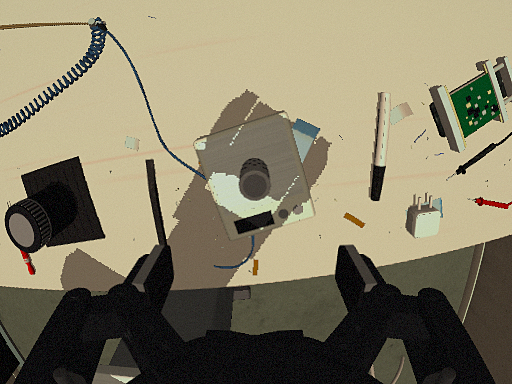

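The wrist view shows the cartridge upright near the middle of the pan at about (255,178), clear of the display. The cap is on the mat, the other things haven't moved, and the gripper is clear.

```bash
python3 -c "
from rig import env
print(env.close_job())"
```

```text
the job is handed in; nothing more can be done
None
```

The job is handed in at about 41 s of the 72 s allowed: the cap was unscrewed about 610° before lifting and stands top up on the mat, and the cartridge stands upright on the scale's pan, both set down under force feedback with the bystanders left where they were.

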